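# Take the spent filter out of the bench air unit

### The arm

A 6-joint arm with a two-finger parallel gripper is mounted at the origin on the work surface. World frame = base frame: x ahead of the robot, y to its left, z up, the work surface at z = 0. Lengths are in m, angles in rad, forces in N, time in s.
With the tool pointing down it reaches from about 0.2 to 0.875 m from the base axis. Payload 3.4 kg.
Tool frame: the origin (TCP) lies between the finger pads; the fingertips stand 19 mm ahead of it and the grasp point (between the pads) is the TCP; z points along the fingers, y is the direction in which the jaws open and shut (so a half turn about z gives the same grasp; the last joint's range is limited). The gripper opens to 94 mm and grips with 3 to 60 N. Pads are 16 mm wide; open, the fingers measure 119 mm over their backs; the gripper's body (75 mm by 177 mm) begins 78 mm behind the grasp point.
Start: joints at [-1.323, 0.276, 1.505, -0, 1.361, -0.121], TCP at [0.207, -0.536, 0.224] pointing down, gripper open.
Joint ranges: [-2.89, 2.89], [-0.75, 2.08], [0.22, 2.7], [-1.18, 4.32], [0.11, 2.71], [-2.7, 2.7]. Speed limits (rad/s): [2.57, 2.57, 3.14, 3.14, 3.14, 3.14].

### API

Orientations are given as a unit quaternion [x, y, z, w].
In Python, from workcell import r gives the robot as it stands. The module is installed in compiled form; this text tells all that it offers.
- The arm moves only by the tool play_rows, never from a script. Its argument "moves" is a list of rows, each a list of 7 numbers: the closure in counts, from 0 (fully open) to 255 (shut), then the shift along the tool's x, y, z in m, then the turn, a rotation vector about the tool's x, y, z in degrees. In form: [[hand, dx, dy, dz, wx, wy, wz], ...]. A call has 1 to 20 rows; each row is the pose to reach, as a shift and turn from the pose commanded when the call began, along the tool's axes at that moment; what a row does not reach only later rows make up. A row lasts 1/10 s, in which the tool goes at most 50 mm and 8.59 degrees, less where a joint would pass 70% of its speed; a pose out of reach is approached as far as the arm can. A call with a gripper value outside its range is refused whole. The fingers move at their own pace and stop on an object; "grip_force" is the grip in N (left out, the last holds). Time passes only in rows, so rows that repeat a pose let the fingers close. It gives the time, the measured TCP pose, the force and the opening at its end, in the units of the state.
- r.sense(): the state, without advancing time (a new reading comes with each control period).
- r.capture(name): name is "side" or "top"; returns a dict with "img" (384x512x3 uint8, red, green, blue), "range_z" (384x512 float32, m along the optical axis (not along the pixel's ray), 0 where there is no reading), "fx", "fy", "cx", "cy" (pixels), "R" (3x3) and "t" (3): a world point X has camera coordinates R X + t. Camera axes: x right, y down, z forward; pixel columns grow to the right and rows downward; lengths in m; the calibration is good to about 2 mm. A picture is of the moment at which its call begins.
- r.finish_job(): hands the job in, once; it reports no verdict.
The state is a dict: "t": time; "joint_positions": joint angles; "qvel": joint speeds; "tau": joint torques, N m; "tcp_pos": TCP position; "ee_rot": TCP orientation; "wrist_force": force on the tool from outside, world axes, zero at the start; "torque": the same for the moment, N m; "opening": opening from 0.0 (shut) to 1.0 (fully open).
Only numpy, scipy, OpenCV 4.12 (cv2) and the standard library are available. Lean on these libraries where they do the work, as an engineer would, in place of code of your own. Each camera call takes 0.05 s, during which the arm holds its last target.

### The job

The intake filter of the bench air unit is spent. Squeeze the two snap tabs on the filter cover together, lift the cover off and lay it right way up on the dark mat; then lift out the filter by its pull tab and lay it flat, pull tab up, in the steel tray. Set both parts down rather than dropping them, and leave the other things on the bench where they are.

Things in the scene. Friction and masses are not known exactly. Their poses are not given: they have to be found in the camera images.
- unit: beige bench air unit, fixed: case 300 x 150 mm, 72 mm tall, reaching from x = -105 to +195 mm, with a rectangular filter housing on its front part and a motor and pump head (to 152 mm) on its back part. Origin: on the bench, under the housing's centre; x to the unit's back, y to its left, z up.
- rim (a point): centre of the filter housing's mouth, level with its rim, 142 mm above the bench; axes as the unit's. Housing: outside 162 (x) x 102 (y) mm, inside 152 x 92 mm, floor 70 mm below the rim. Two lips just under the rim, on the inside of the end walls (6 mm deep, 5 mm thick, 60 mm wide, 140 mm apart along x), catch the cover's latches.
- cover: ivory clip-on cover, 171 (x) x 111 (y) mm, 160 g (-20 to +30 %). Origin: centre of the lower edge of its 18 mm skirt, which fits outside the housing with 1.5 mm play all round; seated, the origin is 124 mm above the bench and the axes match the unit's. Flat top 22 mm above the origin, with air slots. It can lie flat on its skirt: the latches end 7 mm higher.
- tabs (a point): point midway between the cover's two upright snap tabs, on the cover's top face (22 mm above its origin), axes as the cover's. Each tab is 44 mm wide (y), 6 mm thick, stands 36 mm above the top. They face each other along x: the ribbed outer faces lie at x = -28 and +28 mm (56 mm over both). Squeeze these faces fully together along x, keep squeezed, lift straight up.
- tab_near (a joint): travel of the snap tab on the cover's -x side (unit's front), m: 0 = sprung out (latched), 0.009 = fully in, towards the other tab. Spring 4 N at the start, 7.6 N fully in. Its latch hooks 4.5 mm under the housing's lip and lets go once pushed in that far (3 to 6 mm as the cover's play has it).
- tab_far (a joint): the same for the snap tab on the cover's +x side (unit's back).
- filter: grey pleated filter in the housing under the cover, 110 g (-30 to +40 %): frame 128 (x) x 84 (y) x 30 mm with an upright pull tab across its middle, 10 mm thick (x), 56 mm wide (y), from 30 to 62 mm above the origin. Origin: centre of its underside, 72 mm above the bench in the housing; axes as the unit's. The tab's top is 8 mm below the rim. Grip it along x, lift straight up.
- mat: dark grey mat lying on the bench, 240 (x) x 200 (y) mm, 4 mm thick, fixed; at the unit's left or right. Origin: centre of its underside.
- tray: shallow open steel tray, 260 (x) x 190 (y) mm, walls 3 mm thick and 22 mm tall, inner floor 3 mm above the bench, fixed; on the other side of the unit. Origin: centre of its underside.
- bottle: bystander: amber bottle, 72 mm across, 150 mm tall; origin: centre of its underside
- beaker: bystander: glass beaker, 68 mm across, 85 mm tall; origin: centre of its underside
- jar: bystander: white plastic jar with a grey lid, 68 mm across, 85 mm tall; origin: centre of its underside
- screwdriver: bystander: screwdriver with a black handle, 190 mm long, lying on the bench in front of the unit; origin: under its middle
- cup_box: bystander: clear open box of sample cups, 90 x 70 x 35 mm; origin: centre of its underside
Mind the look-alikes: they are no part of the job. What is shaped like the cover but green or purple is not meant.

How it is judged:
By the outcome, as a careful person would: the job done as asked, in the order asked, and still so for the second after the job is handed in, with the robot touching nothing.
It also fails if it takes over 58 s, if anything falls off the work surface, if the arm or the gripper's body presses on something with over 40 N, if the wrist force passes 120 N, or if a joint passes its speed limit or range.

## Working session

There is one attempt and no reset: what is moved stays moved. The work goes in short steps, Python scripts to look and compute and a tool call to move; the robot and the scene stay as the last step left them, time stands still between calls to the robot, and variables do not carry over. Pictures are saved under pics/ and viewed, and the job is handed in when it is done.

Besides the shell and the picture viewer there is one more tool, called after "Request:" as name(argument=value, ...) on one line, values as JSON. play_rows: Moves the arm, as the interface text tells. Its arguments: {"type":"object","properties":{"moves":{"type":"array","items":{"type":"array","items":{"type":"number"}}},"grip_force":{"type":"number"}},"required":["moves"]}

```bash
mkdir -p pics
cat > h.py <<'E'
import numpy as np, cv2
from workcell import r
def snap(cam,name):
    d=r.capture(cam); np.savez(f'{name}.npz',**{k:d[k] for k in d})
    cv2.imwrite(f'pics/{name}.png',cv2.cvtColor(d['img'],cv2.COLOR_RGB2BGR)); return d
def load(n): return dict(np.load(f'{n}.npz'))
def world(d):
    z=d['range_z']; v,u=np.mgrid[:z.shape[0],:z.shape[1]]
    P=np.stack([(u-d['cx'])/d['fx']*z,(v-d['cy'])/d['fy']*z,z],-1)
    return (P-d['t'])@d['R']
E
python3 - <<'E'
from h import *
for c in ('top','side'):
    d=snap(c,c+'0'); print(c,d['fx'],d['cx'],d['R'],d['t'], -d['R'].T@d['t'])
print(r.sense())
E
```

```text
top 367.56285844688625 257.6420857213523 [[-2.50389291e-02 -9.99686212e-01 -7.27605606e-04]
 [-9.88955748e-01  2.48765081e-02 -1.46108482e-01]
 [ 1.46080735e-01 -2.93883017e-03 -9.89268306e-01]] [0.09720816 0.45722064 1.38042357] [0.25295168 0.08986044 1.43248383]
side 478.09254568958767 249.80728690163994 [[-0.75439228 -0.65627858  0.01380988]
 [-0.48705315  0.54551545 -0.68204994]
 [ 0.44008126 -0.52125936 -0.73117519]] [0.38387222 0.26259883 1.33783056] [-0.17126434  0.80603209  1.1519928 ]
{'t': 0.1, 'joint_positions': array([-1.32299887e+00,  2.76514952e-01,  1.50598972e+00, -2.01632677e-05,
        1.36072106e+00, -1.20999421e-01]), 'qvel': array([-0.00018659, -0.00094966, -0.00460335,  0.00189831, -0.00125146,
       -0.00055854]), 'tau': array([ 2.32007216e-03, -4.05455661e+01, -2.37780654e+01,  7.03354902e-02,
        2.99162278e-02, -5.07114657e-05]), 'tcp_pos': array([ 0.20715285, -0.53587094,  0.22370752]), 'ee_rot': array([ 9.83046013e-01,  1.83357219e-01, -6.15714922e-05, -8.14272812e-04]), 'wrist_force': array([-0.54880129, -0.98691675, -0.32879405]), 'torque': array([-0.02421737, -0.0014651 ,  0.03824845]), 'opening': 1.0022673619613738}
```

View pics/top0.png

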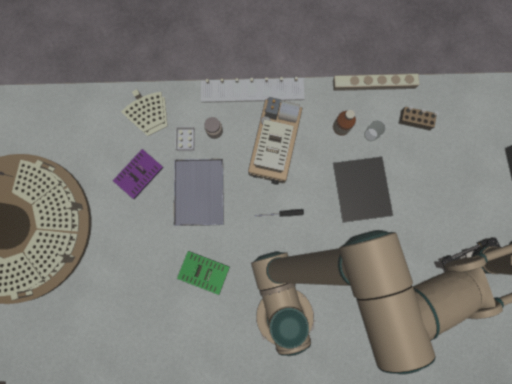

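View pics/side0.png

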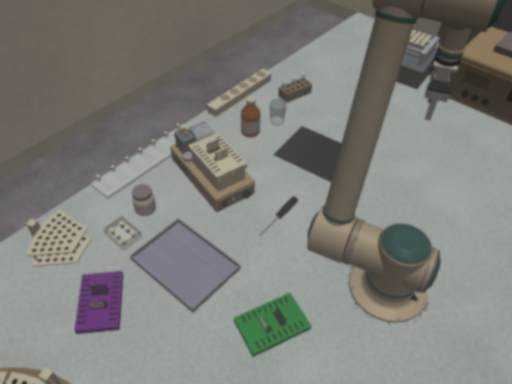

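The top view shows the unit at about (275,140), with the ivory cover at (274,147). The dark mat is at (362,188), the tray at (200,192) and the screwdriver at (280,213). The bottle (346,121) and beaker (375,130) stand behind the mat. I'll measure from an enlarged crop.

Run:
```python
from h import *
d=load('top0'); W=world(d)
c=cv2.cvtColor(d['img'],cv2.COLOR_RGB2BGR)[90:190,230:320]
cv2.imwrite('pics/top0_c.png',cv2.resize(c,None,fx=6,fy=6,interpolation=cv2.INTER_CUBIC))
s=load('side0'); c=cv2.cvtColor(s['img'],cv2.COLOR_RGB2BGR)[110:215,160:265]
cv2.imwrite('pics/side0_c.png',cv2.resize(c,None,fx=5.6,fy=5.6,interpolation=cv2.INTER_CUBIC))
Z=W[...,2]
np.set_printoptions(precision=3,suppress=True,linewidth=200)
# cover top z~0.146, per region
def fit(mask,n):
    pts=W[mask][:,:2]; r_=cv2.minAreaRect((pts*1000).astype(np.float32)); print(n,len(pts),r_, np.median(W[mask][:,2]))
reg=np.zeros(Z.shape,bool); reg[90:190,230:320]=1
fit(reg&(abs(Z-0.146)<0.008),'covertop'); fit(reg&(Z>0.165)&(Z<.2),'tabs')
fit(reg&(Z>0.05)&(Z<0.085),'case')
img=d['img'].astype(int); g=img.sum(2)
m=np.zeros(Z.shape,bool); m[150:230,325:400]=1; m&=(g<200); fit(m,'mat')
m=np.zeros(Z.shape,bool); m[150:235,165:230]=1; fit(m&(Z>0.012)&(Z<.03),'traywall')
for n,(u,v) in dict(bottle=(346,121),beaker=(375,130),sd=(290,213),jar=(213,127),cup=(185,138),brown=(418,118)).items():
    print(n,W[v-1:v+2,u-1:u+2].reshape(-1,3).mean(0))
```

```text
covertop 1598 ((666.3031005859375, 14.898918151855469), (119.943603515625, 261.1971435546875), 74.24295043945312) 0.14615077323978115
tabs 77 ((623.6445922851562, 25.362228393554688), (43.3828125, 58.05660629272461), 75.40258026123047) 0.17926278447153213
case 978 ((659.4725341796875, 15.748016357421875), (150.64352416992188, 313.611083984375), 75.61127471923828) 0.07187309172625633
mat 368 ((431.43048095703125, -155.55081176757812), (230.21669006347656, 561.53857421875), 13.734648704528809) 0.005393166521198809
traywall 255 ((498.4135437011719, 317.9699401855469), (190.1129608154297, 299.0999755859375), 89.32561492919922) 0.021048173811234992
bottle [ 0.714 -0.249  0.12 ]
beaker [ 0.712 -0.392  0.011]
sd [ 0.385 -0.037  0.026]
jar [0.715 0.249 0.086]
cup [0.7   0.372 0.004]
brown [ 0.745 -0.552  0.047]
```

View pics/top0_c.png

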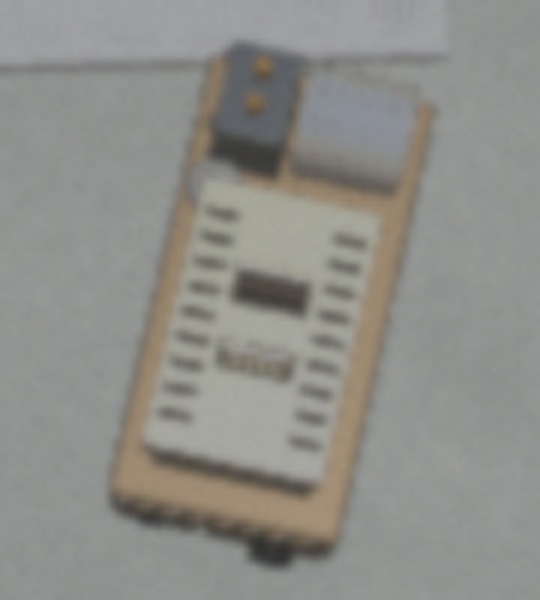

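View pics/side0_c.png

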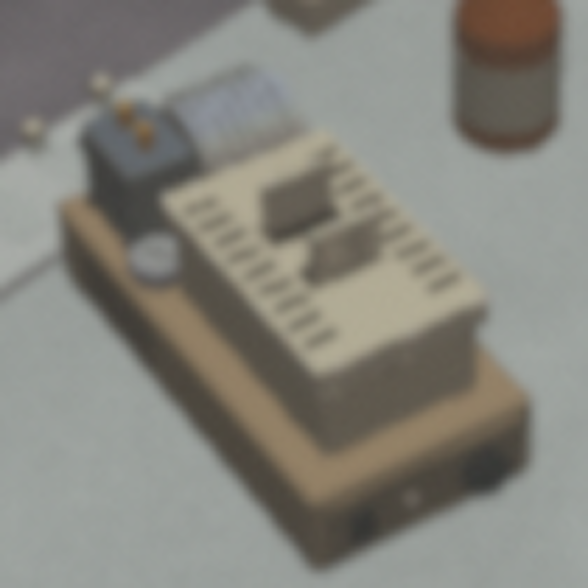

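```bash
cat >> h.py <<'E'
def px(d,u,v,z):
    ray=d['R'].T@np.array([(u-d['cx'])/d['fx'],(v-d['cy'])/d['fy'],1]); o=-d['R'].T@d['t']
    return o+ray*(z-o[2])/ray[2]
E
python3 - <<'E'
from h import *
np.set_printoptions(precision=4,suppress=True,linewidth=200)
d=load('top0'); W=world(d);Z=W[...,2]
o=230-.42,90-.42
P=[px(d,a/6+o[0],b/6+o[1],.146) for a,b in [(205,180),(383,212),(322,482),(145,447)]]
P=np.array(P);print(P,P.mean(0)); 
print([np.linalg.norm(P[i]-P[i-1]) for i in range(4)])
dx=P[0]+P[1]-P[2]-P[3]; print(np.degrees(np.arctan2(dx[1],dx[0])))
m=np.zeros(Z.shape,bool); m[124:172,250:300]=1; m&=(abs(Z-.146)<.006)
pts=(W[m][:,:2]*1000).astype(np.float32); print(cv2.minAreaRect(pts),len(pts))
# tabs: points
for c in('top0','side0'):
    d=load(c);W=world(d); m=(W[...,2]>.168)&(W[...,2]<.192)&(abs(W[...,0]-.62)<.06)&(abs(W[...,1]-.025)<.06)
    q=W[m]; print(c,len(q),q.mean(0)); a=np.radians(-14.5); e=np.array([np.cos(a),np.sin(a)]); s=(q[:,:2]-[.62,.025])@e; t=(q[:,:2]-[.62,.025])@[-e[1],e[0]]
    print(np.sort(s)); print(np.percentile(t,[0,5,50,95,100]))
# mat corners crop
d=load('top0')
for n,(x0,x1,y0,y1) in dict(mat=(320,405,145,230),tray=(160,235,145,240)).items():
    c=cv2.cvtColor(d['img'],cv2.COLOR_RGB2BGR)[y0:y1,x0:x1]; cv2.imwrite(f'pics/{n}_c.png',cv2.resize(c,None,fx=6,fy=6,interpolation=cv2.INTER_CUBIC))
E
```

```text
[[ 0.718   0.0569  0.146 ]
 [ 0.6951 -0.0505  0.146 ]
 [ 0.5289 -0.0076  0.146 ]
 [ 0.5529  0.0972  0.146 ]] [0.6237 0.024  0.146 ]
[np.float64(0.1699961852598799), np.float64(0.10980046515783079), np.float64(0.17160275700326807), np.float64(0.10757435175623659)]
-14.103902755981293
((623.0771484375, 25.51789093017578), (111.04642486572266, 170.6145782470703), 75.54562377929688) 1225
top0 72 [0.6221 0.0258 0.179 ]
[-0.0256 -0.0253 -0.0252 -0.0252 -0.025  -0.0249 -0.0248 -0.0246 -0.0245 -0.0243 -0.0243 -0.0241 -0.0241 -0.024  -0.0239 -0.0237 -0.0235 -0.0233 -0.0233 -0.0229 -0.0227 -0.0227 -0.0225 -0.0219
 -0.0216 -0.0215 -0.0214 -0.0213 -0.0205 -0.0205 -0.0204 -0.0201 -0.02   -0.02   -0.0198 -0.0194 -0.0175  0.025   0.0252  0.0252  0.0253  0.0254  0.0254  0.0255  0.0255  0.0258  0.026   0.0263
  0.0263  0.0263  0.0263  0.0264  0.0265  0.0269  0.027   0.0273  0.0282  0.0282  0.0285  0.0286  0.0289  0.029   0.0293  0.0295  0.0296  0.0302  0.0304  0.031   0.0323  0.0324  0.0325  0.0325]
[-0.0204 -0.0186  0.0016  0.0202  0.023 ]
side0 115 [0.6222 0.0292 0.1767]
[-0.0282 -0.0279 -0.0272 -0
[... 238 characters left out ...]
 -0.0233 -0.0232 -0.0232 -0.0231 -0.0231 -0.0228 -0.0228 -0.0227 -0.0225 -0.0224 -0.0221 -0.0218 -0.0218 -0.0217 -0.0216
 -0.0213 -0.0209 -0.0208 -0.0206 -0.0204 -0.0202 -0.02   -0.0199 -0.0198 -0.0194 -0.0183  0.0223  0.023   0.0235  0.0238  0.0241  0.0244  0.0246  0.0246  0.0246  0.0248  0.0249  0.0249  0.025
  0.0251  0.0251  0.0253  0.0256  0.0257  0.0259  0.026   0.0261  0.0261  0.0262  0.0262  0.0263  0.0263  0.0265  0.0266  0.0267  0.0267  0.0269  0.0271  0.0273  0.0273  0.0275  0.0275  0.028
  0.0281  0.0281  0.0283  0.0284  0.0287  0.0287  0.0287  0.0289  0.0289  0.0294  0.0294  0.0302  0.0304  0.0305  0.0305  0.0305  0.0308  0.0316  0.033 ]
[-0.0182 -0.0158  0.0054  0.0243  0.0265]
```

Run:
```python
import cv2,numpy as np
a=cv2.imread('pics/mat_c.png');b=cv2.imread('pics/tray_c.png');h=max(a.shape[0],b.shape[0])
f=lambda i:cv2.copyMakeBorder(i,0,h-i.shape[0],0,0,cv2.BORDER_CONSTANT)
o=np.hstack([f(a),f(b)]);print(a.shape,b.shape,o.shape);cv2.imwrite('pics/mt.png',cv2.resize(o,None,fx=.8,fy=.8))
```

```text
(510, 510, 3) (570, 450, 3) (570, 960, 3)
```

View pics/mt.png

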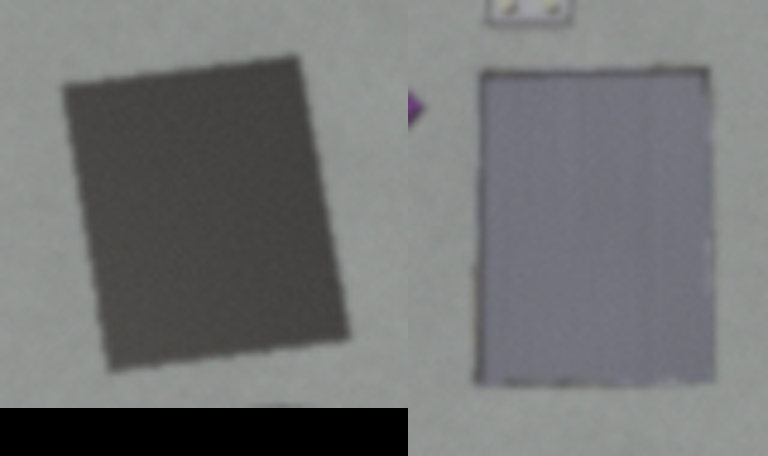

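The mat's corners are at (65,87), (298,57), (348,338) and (110,370) in this crop. The tray's are at (480,70), (709,68), (715,381) and (476,383). Next I'll turn these into positions and work out the moves.

Run:
```python
from h import *
from scipy.spatial.transform import Rotation as Rn
np.set_printoptions(precision=4,suppress=True,linewidth=200)
d=load('top0')
def rect(c,off,z,n):
    P=np.array([px(d,(a-off[2])/4.8+off[0]-.42,b/4.8+off[1]-.42,z)[:2] for a,b in c])
    f=P[0]+P[1]-P[2]-P[3]
    print(n,P.tolist(),'centre',P.mean(0),'yaw',np.degrees(np.arctan2(f[1],f[0])),[np.linalg.norm(P[i]-P[i-1]) for i in range(4)])
rect([(65,87),(298,57),(348,338),(110,370)],(320,145,0),.004,'mat')
rect([(480,70),(709,68),(715,381),(476,383)],(160,145,408),.022,'tray')
s=r.sense(); print(Rn.from_quat(s['ee_rot']).as_matrix())
```

```text
mat [[0.5836309245823819, -0.21777514998276687], [0.6042454369438901, -0.4126868265846485], [0.36951643255280137, -0.43584481828622446], [0.3484270395877884, -0.2412760618354508]] centre [ 0.4765 -0.3269] yaw 5.670224580100586 [np.float64(0.23637504177568655), np.float64(0.1959987749850985), np.float64(0.23586860342589475), np.float64(0.1957083633430958)]
tray [[0.6094465405812691, 0.4089384606203674], [0.6063929339020897, 0.22121747282558774], [0.3498908484364799, 0.21924379283080758], [0.3530839997618561, 0.4100887509136115]] centre [0.4797 0.3149] yaw 0.09198667999590235 [np.float64(0.25636512146379026), np.float64(0.18774582225018738), np.float64(0.2565096786886), np.float64(0.19087166956102716)]
[[ 0.9328  0.3605 -0.0004]
 [ 0.3605 -0.9328  0.0016]
 [ 0.0002 -0.0016 -1.    ]]
```

```bash
cat >> h.py <<'E'
from scipy.spatial.transform import Rotation as Rn
np.set_printoptions(precision=4,suppress=True,linewidth=200)
def delta(target,yaw,base=None):
    # yaw: direction of tool y in world (deg), tool pointing down
    s=r.sense(); p,q=(s['tcp_pos'],s['ee_rot']) if base is None else base
    R0=Rn.from_quat(q); a=np.radians(yaw); y=np.array([np.cos(a),np.sin(a),0]); z=np.array([0,0,-1.]); x=np.cross(y,z)
    R1=Rn.from_matrix(np.stack([x,y,z],1))
    print('t',s['t'],'shift',R0.inv().apply(np.array(target)-p),'turn',np.degrees((R0.inv()*R1).as_rotvec()))
E
python3 - <<'E'
from h import *
delta([.623,.0255,.240],-14.4)
E
```

```text
t 0.1 shift [ 0.5903 -0.3737 -0.0156] turn [ -0.0811  -0.0536 -54.4692]
```

Request:
play_rows(moves=[[0,0.02,-0.012,-0.004,0,0,-2],[0,0.05,-0.032,-0.01,0,0,-5],[0,0.09,-0.057,-0.0156,0,0,-9],[0,0.13,-0.082,-0.0156,0,0,-13],[0,0.17,-0.108,-0.0156,0,0,-17],[0,0.21,-0.133,-0.0156,0,0,-21],[0,0.25,-0.158,-0.0156,0,0,-25],[0,0.29,-0.184,-0.0156,0,0,-29],[0,0.33,-0.209,-0.0156,0,0,-33],[0,0.37,-0.234,-0.0156,0,0,-37],[0,0.41,-0.26,-0.0156,0,0,-41],[0,0.45,-0.285,-0.0156,0,0,-45],[0,0.49,-0.31,-0.0156,0,0,-49],[0,0.53,-0.336,-0.0156,0,0,-52],[0,0.56,-0.355,-0.0156,0,0,-53.5],[0,0.58,-0.367,-0.0156,0,0,-54.5],[0,0.5903,-0.3737,-0.0156,0,0,-54.5],[0,0.5903,-0.3737,-0.0156,0,0,-54.5],[0,0.5903,-0.3737,-0.0156,0,0,-54.5]], grip_force=30)

```text
t: 2.0
tcp_pos: [0.6224, 0.0242, 0.2397]
ee_rot: [0.79, 0.613, -0.001, -0.0]
wrist_force: [-0.0, -0.3, -1.0]
opening: 1.002
```

Run:
```python
from h import *
d=snap('side','side1'); s=r.sense(); print(s['tcp_pos'],s['wrist_force'],s['joint_positions'])
delta([.623,.0255,.170],-14.4)
c=cv2.cvtColor(d['img'],cv2.COLOR_RGB2BGR)[60:215,140:295]
cv2.imwrite('pics/side1_c.png',cv2.resize(c,None,fx=3.8,fy=3.8,interpolation=cv2.INTER_CUBIC))
```

```text
[0.6224 0.0239 0.24  ] [-0.7335 -0.495   0.3214] [-0.0727  0.3415  1.37   -0.0008  1.431   0.1792]
t 2.05 shift [0.0017 0.0003 0.0699] turn [-0.0439  0.0549 -0.0316]
```

View pics/side1_c.png

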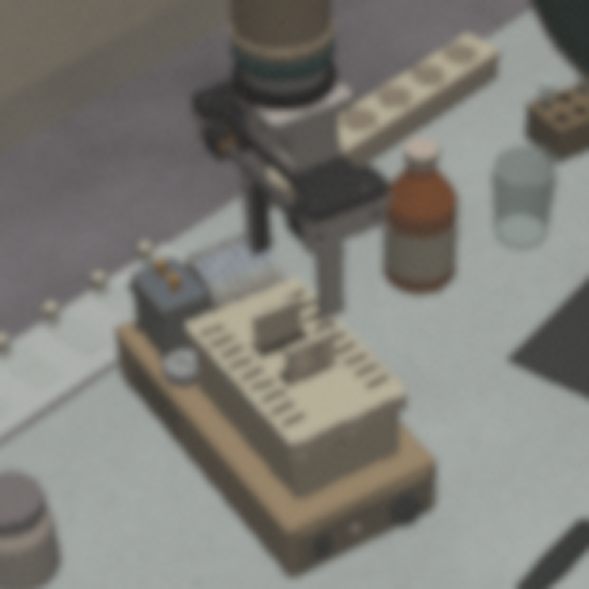

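The gripper is over the cover, with the fingers astride the tabs along the unit's x, at crop (258,220) and (328,280). Going down.

Request:
play_rows(moves=[[0,0.0005,0,0.005,0,0,0],[0,0.001,0,0.015,0,0,0],[0,0.0015,0,0.03,0,0,0],[0,0.0015,0,0.045,0,0,0],[0,0.0015,0,0.058,0,0,0],[0,0.0015,0,0.066,0,0,0],[0,0.0015,0,0.07,0,0,0],[0,0.0015,0,0.07,0,0,0],[0,0.0015,0,0.07,0,0,0]])

```text
t: 2.95
tcp_pos: [0.624, 0.0264, 0.1705]
ee_rot: [0.79, 0.613, 0.0, 0.0]
wrist_force: [-0.5, -0.5, 1.1]
opening: 0.999
```

Run:
```python
from h import *
s=r.sense(); print(s['t'],s['tcp_pos'],s['wrist_force'],s['opening'])
d=snap('side','side2'); 
c=cv2.cvtColor(d['img'],cv2.COLOR_RGB2BGR)[110:215,160:265]
cv2.imwrite('pics/side2_c.png',cv2.resize(c,None,fx=5.6,fy=5.6,interpolation=cv2.INTER_CUBIC))
```

```text
2.95 [0.624  0.0264 0.1705] [-0.5279 -0.5017  1.0504] 0.9992821760008448
```

View pics/side2_c.png

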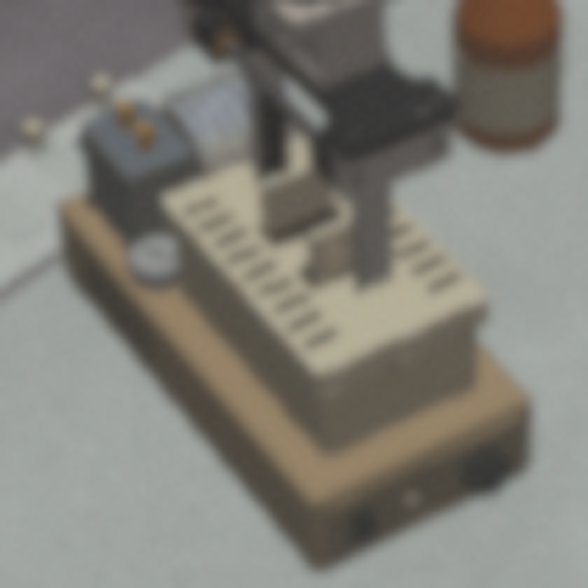

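The fingers straddle the tabs at (275,150) and (372,240), clear of the cover's top. Closing.

Request:
play_rows(moves=[[60,0,0,0,0,0,0],[90,0,0,0,0,0,0],[110,0,0,0,0,0,0],[130,0,0,0,0,0,0],[150,0,0,0,0,0,0],[180,0,0,0,0,0,0],[220,0,0,0,0,0,0],[255,0,0,0,0,0,0],[255,0,0,0,0,0,0],[255,0,0,0,0,0,0]], grip_force=30)

```text
t: 4.0
tcp_pos: [0.6236, 0.0264, 0.1705]
ee_rot: [0.79, 0.613, 0.0, 0.0]
wrist_force: [-1.2, 0.4, 3.5]
opening: 0.385
```

The opening is about 36 mm, so both tabs are fully in. Lifting slowly.

Request:
play_rows(moves=[[255,0,0,-0.001,0,0,0],[255,0,0,-0.003,0,0,0],[255,0,0,-0.006,0,0,0],[255,0,0,-0.01,0,0,0],[255,0,0,-0.014,0,0,0]])

```text
t: 4.5
tcp_pos: [0.6235, 0.0264, 0.1842]
ee_rot: [0.79, 0.613, -0.0, -0.0]
wrist_force: [-0.4, -0.2, -2.3]
opening: 0.387
```

Run:
```python
from h import *
s=r.sense(); print(s['t'],s['tcp_pos'],s['wrist_force'],s['torque'],s['opening'])
d=snap('side','side3'); 
c=cv2.cvtColor(d['img'],cv2.COLOR_RGB2BGR)[110:215,160:265]
cv2.imwrite('pics/side3_c.png',cv2.resize(c,None,fx=5.6,fy=5.6,interpolation=cv2.INTER_CUBIC))
```

```text
4.5 [0.6235 0.0264 0.1842] [-0.3611 -0.1599 -2.2682] [-0.0728 -0.0317 -0.0571] 0.3868023929181602
```

View pics/side3_c.png

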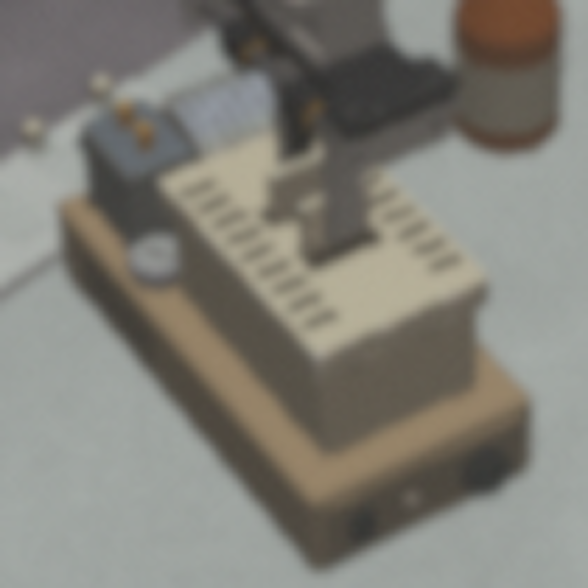

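The cover came up with the gripper, level, and the load is about 2 N. I'll lift further and compute the carry.

Request:
play_rows(moves=[[255,0,0,-0.004,0,0,0],[255,0,0,-0.011,0,0,0],[255,0,0,-0.02,0,0,0],[255,0,0,-0.03,0,0,0],[255,0,0,-0.04,0,0,0],[255,0,0,-0.05,0,0,0],[255,0,0,-0.058,0,0,0],[255,0,0,-0.064,0,0,0],[255,0,0,-0.066,0,0,0],[255,0,0,-0.066,0,0,0]])

```text
t: 5.55
tcp_pos: [0.6236, 0.0264, 0.2503]
ee_rot: [0.79, 0.613, 0.0, 0.0]
wrist_force: [0.1, -0.3, -1.3]
opening: 0.389
```

Run:
```python
from h import *
s=r.sense(); print(s['t'],s['tcp_pos'],s['wrist_force'],s['torque'],s['opening'])
delta([.4765,-.327,.250],5.7)
d=snap('side','side4'); 
c=cv2.cvtColor(d['img'],cv2.COLOR_RGB2BGR)[70:215,140:285]
cv2.imwrite('pics/side4_c.png',cv2.resize(c,None,fx=4,fy=4,interpolation=cv2.INTER_CUBIC))
```

```text
5.55 [0.6236 0.0264 0.2503] [ 0.0766 -0.317  -1.3302] [-0.0122 -0.0914  0.0508] 0.3886447637242108
t 5.55 shift [-0.3789 -0.0548  0.0003] turn [  0.0193   0.0074 -20.0702]
```

View pics/side4_c.png

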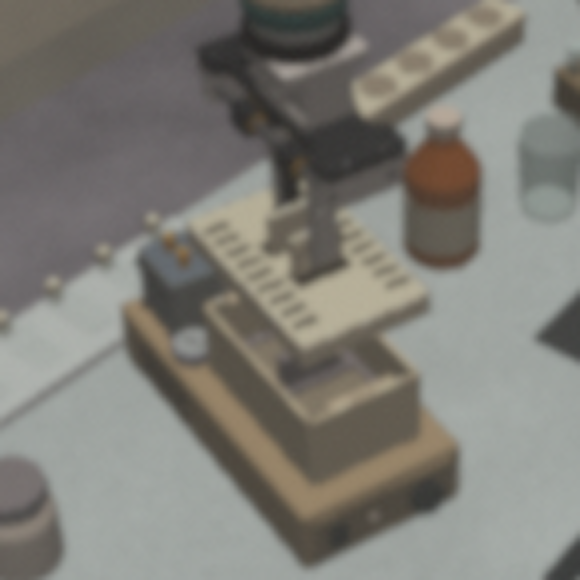

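The cover is off and level at crop (310,270), and the filter is visible in the housing at (320,370). Carrying it to the mat.

Request:
play_rows(moves=[[255,-0.005,-0.001,0,0,0,0],[255,-0.015,-0.002,0,0,0,-1],[255,-0.03,-0.004,0,0,0,-2],[255,-0.05,-0.007,0,0,0,-3],[255,-0.075,-0.011,0,0,0,-4.5],[255,-0.1,-0.0145,0,0,0,-6],[255,-0.125,-0.018,0,0,0,-7.5],[255,-0.15,-0.0215,0,0,0,-9],[255,-0.175,-0.025,0,0,0,-10.5],[255,-0.2,-0.029,0,0,0,-12],[255,-0.225,-0.0325,0,0,0,-13.5],[255,-0.25,-0.036,0,0,0,-15],[255,-0.275,-0.04,0,0,0,-16.5],[255,-0.3,-0.043,0,0,0,-17.5],[255,-0.325,-0.047,0,0,0,-18.5],[255,-0.345,-0.05,0,0,0,-19],[255,-0.36,-0.052,0,0,0,-19.5],[255,-0.371,-0.0535,0,0,0,-20],[255,-0.377,-0.0545,0,0,0,-20],[255,-0.379,-0.055,0,0,0,-20]])

```text
t: 7.6
tcp_pos: [0.4759, -0.3273, 0.2498]
ee_rot: [0.672, 0.741, 0.0, -0.0]
wrist_force: [-0.5, 0.5, -2.6]
opening: 0.389
```

Request:
play_rows(moves=[[255,0,0,0.005,0,0,0],[255,0,0,0.015,0,0,0],[255,0,0,0.03,0,0,0],[255,0,0,0.05,0,0,0],[255,0,0,0.07,0,0,0],[255,0,0,0.09,0,0,0],[255,0,0,0.11,0,0,0],[255,0,0,0.13,0,0,0],[255,0,0,0.147,0,0,0],[255,0,0,0.16,0,0,0],[255,0,0,0.167,0,0,0],[255,0,0,0.17,0,0,0],[255,0,0,0.17,0,0,0],[255,0,0,0.17,0,0,0]])

```text
t: 9.0
tcp_pos: [0.4767, -0.3274, 0.0807]
ee_rot: [0.672, 0.741, -0.0, 0.001]
wrist_force: [-0.2, -0.2, -1.6]
opening: 0.386
```

Run:
```python
from h import *
s=r.sense(); print(s['t'],s['tcp_pos'],s['wrist_force'],s['torque'],s['opening'])
delta([.4765,-.327,.0505],5.7)
a=snap('side','side5');b=snap('top','top5') 
f=lambda d,y,x,w:cv2.resize(cv2.cvtColor(d['img'],cv2.COLOR_RGB2BGR)[y:y+w,x:x+w],(400,400),interpolation=cv2.INTER_CUBIC)
cv2.imwrite('pics/p5.png',np.hstack([f(a,110,240,130),f(b,130,300,120)]))
```

```text
9.0 [ 0.4767 -0.3274  0.0807] [-0.2171 -0.1516 -1.5904] [-0.0014 -0.0679 -0.016 ] 0.38568426129503125
t 9.0 shift [ 0.0005 -0.0002  0.0302] turn [ 0.0588  0.0663 -0.068 ]
```

View pics/p5.png

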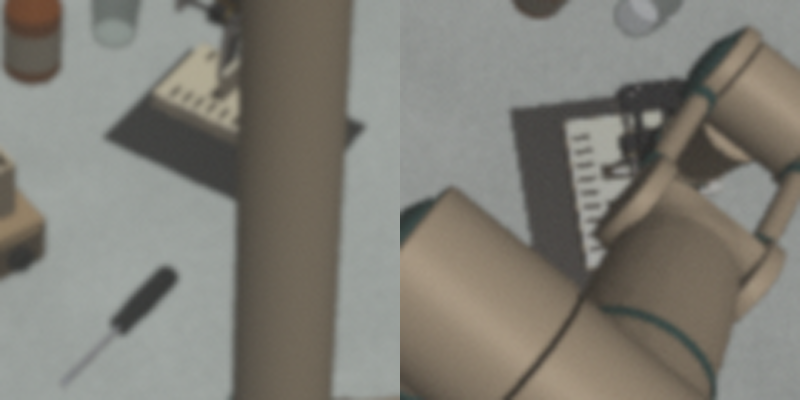

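The cover hangs level about 30 mm over the mat, square to it and inside its edges. Lowering to contact.

Request:
play_rows(moves=[[255,0,0,0.004,0,0,0],[255,0,0,0.01,0,0,0],[255,0,0,0.016,0,0,0],[255,0,0,0.021,0,0,0],[255,0,0,0.025,0,0,0],[255,0,0,0.027,0,0,0],[255,0,0,0.028,0,0,0],[255,0,0,0.029,0,0,0],[255,0,0,0.0295,0,0,0],[255,0,0,0.03,0,0,0],[255,0,0,0.03,0,0,0]])

```text
t: 10.2
tcp_pos: [0.4763, -0.3272, 0.0505]
ee_rot: [0.672, 0.741, -0.0, 0.0]
wrist_force: [-1.2, -0.3, 0.2]
opening: 0.391
```

Request:
play_rows(moves=[[255,0,0,0.0005,0,0,0],[255,0,0,0.001,0,0,0],[255,0,0,0.001,0,0,0]])

```text
t: 10.5
tcp_pos: [0.4763, -0.3272, 0.0504]
ee_rot: [0.671, 0.741, -0.0, 0.0]
wrist_force: [-3.2, 1.7, 7.4]
opening: 0.387
```

Contact: 7 N upward with the height unchanged. I'll open gradually, then rise.

Request:
play_rows(moves=[[165,0,0,-0.0005,0,0,0],[145,0,0,-0.0005,0,0,0],[125,0,0,-0.0005,0,0,0],[105,0,0,-0.0005,0,0,0],[85,0,0,-0.0005,0,0,0],[60,0,0,-0.0005,0,0,0],[30,0,0,-0.0005,0,0,0],[0,0,0,-0.0005,0,0,0],[0,0,0,-0.0005,0,0,0],[0,0,0,-0.0005,0,0,0]])

```text
t: 11.5
tcp_pos: [0.4762, -0.327, 0.0494]
ee_rot: [0.672, 0.741, -0.0, -0.0]
wrist_force: [0.4, 0.4, 0.6]
opening: 0.996
```

Request:
play_rows(moves=[[0,0,0,-0.004,0,0,0],[0,0,0,-0.012,0,0,0],[0,0,0,-0.025,0,0,0],[0,0,0,-0.045,0,0,0],[0,0,0,-0.07,0,0,0],[0,0,0,-0.1,0,0,0],[0,0,0,-0.13,0,0,0],[0,0,0,-0.155,0,0,0],[0,0,0,-0.17,0,0,0],[0,0,0,-0.175,0,0,0],[0,0,0,-0.175,0,0,0]])

```text
t: 12.6
tcp_pos: [0.4765, -0.3273, 0.226]
ee_rot: [0.672, 0.741, -0.0, 0.001]
wrist_force: [-0.0, 0.6, -0.1]
opening: 0.999
```

Run:
```python
from h import *
s=r.sense(); print(s['t'],s['tcp_pos'],s['wrist_force'],s['opening'])
delta([.6236,.0264,.225],-14.4)
a=snap('side','side6') 
f=lambda d,y,x,w:cv2.resize(cv2.cvtColor(d['img'],cv2.COLOR_RGB2BGR)[y:y+w,x:x+w],(400,400),interpolation=cv2.INTER_CUBIC)
cv2.imwrite('pics/p6.png',np.hstack([f(a,110,240,130),f(a,100,150,130)]))
```

```text
12.6 [ 0.4765 -0.3273  0.226 ] [-0.0089  0.558  -0.0525] 0.9986373430524417
t 12.6 shift [0.3375 0.1811 0.0007] turn [ 0.1159  0.0908 20.0326]
```

View pics/p6.png

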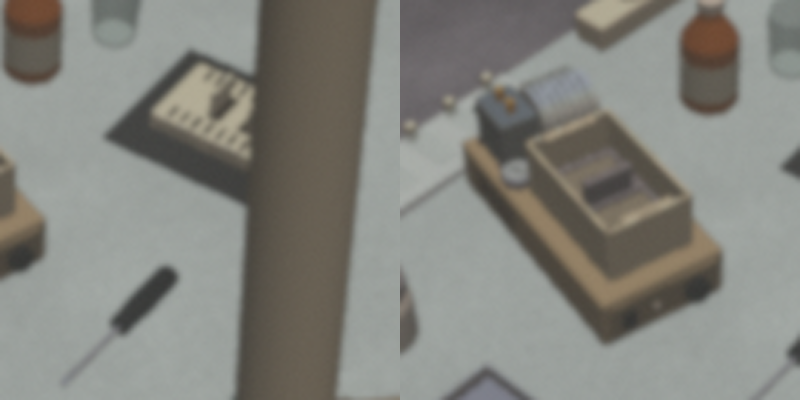

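The cover lies on the mat and the housing is open, with the filter's tab at right crop (607,180). Next I'll locate the tab from depth.

Run:
```python
from h import *
a=np.radians(-14.4); e=np.array([np.cos(a),np.sin(a)]); n=np.array([-e[1],e[0]])
b=snap('top','top6'); 
for c in ('side6','top6'):
    d=load(c); W=world(d); q=W.reshape(-1,3); s=(q[:,:2]-[.6232,.0257])@e; t=(q[:,:2]-[.6232,.0257])@n; z=q[:,2]
    m=(abs(s)<.045)&(abs(t)<.04)&(z>.112)&(z<.145)
    print(c,m.sum(),'s',np.percentile(s[m],[0,10,50,90,100]),'t',np.percentile(t[m],[0,10,50,90,100]),'z',np.percentile(z[m],[0,50,95,100]))
    m=(abs(s)<.1)&(abs(t)<.07)&(abs(z-.142)<.006)
    print('rim',m.sum(),cv2.minAreaRect((q[m][:,:2]*1000).astype(np.float32)))
cv2.imwrite('pics/t6.png',cv2.resize(cv2.cvtColor(b['img'],cv2.COLOR_RGB2BGR)[95:190,230:325],None,fx=6,fy=6,interpolation=cv2.INTER_CUBIC))
```

```text
side6 112 s [-0.0077 -0.005  -0.0017  0.0043  0.0076] t [-0.024  -0.0189  0.0044  0.0264  0.0308] z [0.1127 0.1273 0.1353 0.1373]
rim 330 ((624.5648803710938, 29.408931732177734), (105.08161926269531, 169.8475799560547), 76.1982192993164)
top6 64 s [-0.0041 -0.0037 -0.0012  0.0047  0.007 ] t [-0.0278 -0.0224 -0.0009  0.0215  0.0268] z [0.1134 0.1331 0.1378 0.1393]
rim 264 ((623.111572265625, 25.482540130615234), (101.83378601074219, 163.09408569335938), 75.43885803222656)
```

View pics/t6.png

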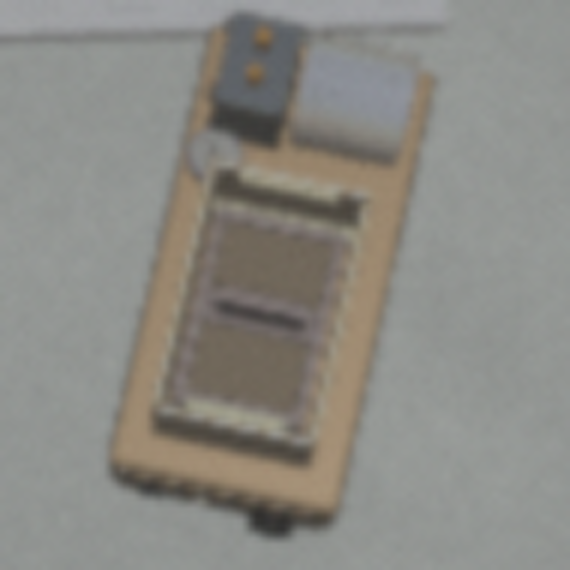

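The filter sits centred in the housing, with its tab at crop (262,312), which agrees with a tab centre near (0.623, 0.0257). Moving over it with the jaws part closed.

Request:
play_rows(moves=[[40,0.01,0.006,0,0,0,1],[80,0.03,0.016,0,0,0,3],[90,0.06,0.032,0,0,0,5],[90,0.09,0.048,0,0,0,7],[90,0.12,0.064,0,0,0,9],[90,0.15,0.08,0,0,0,11],[90,0.18,0.0965,0,0,0,13],[90,0.21,0.1125,0,0,0,15],[90,0.24,0.129,0,0,0,16],[90,0.27,0.145,0,0,0,17],[90,0.3,0.161,0,0,0,18.5],[90,0.32,0.172,0,0,0,19.5],[90,0.333,0.179,0,0,0,20],[90,0.3375,0.181,0,0,0,20],[90,0.3375,0.181,0,0,0,20],[90,0.3375,0.181,0,0,0,20]])

```text
t: 14.3
tcp_pos: [0.6227, 0.0259, 0.224]
ee_rot: [0.79, 0.613, -0.001, -0.0]
wrist_force: [0.5, -0.9, -0.1]
opening: 0.649
```

Run:
```python
from h import *
s=r.sense(); print(s['t'],s['tcp_pos'],s['wrist_force'],s['opening'])
delta([.6232,.0258,.127],-14.4)
```

```text
14.3 [0.6227 0.0259 0.224 ] [ 0.4642 -0.9397 -0.058 ] 0.6494725442517043
t 14.3 shift [0.0001 0.0006 0.097 ] turn [-0.0663  0.055   0.0186]
```

Request:
play_rows(moves=[[90,0,0.0003,0.005,0,0,0],[90,0,0.0003,0.015,0,0,0],[90,0,0.0003,0.03,0,0,0],[90,0,0.0003,0.045,0,0,0],[90,0,0.0003,0.06,0,0,0],[90,0,0.0003,0.075,0,0,0],[90,0,0.0003,0.087,0,0,0],[90,0,0.0003,0.094,0,0,0],[90,0,0.0003,0.097,0,0,0],[90,0,0.0003,0.097,0,0,0]])

```text
t: 15.3
tcp_pos: [0.6235, 0.0264, 0.1273]
ee_rot: [0.79, 0.613, -0.0, -0.0]
wrist_force: [0.1, -1.1, 0.8]
opening: 0.647
```

Request:
play_rows(moves=[[130,0,0,0,0,0,0],[170,0,0,0,0,0,0],[195,0,0,0,0,0,0],[215,0,0,0,0,0,0],[235,0,0,0,0,0,0],[255,0,0,0,0,0,0],[255,0,0,0,0,0,0],[255,0,0,0,0,0,0]], grip_force=25)

```text
t: 16.1
tcp_pos: [0.6236, 0.0265, 0.1276]
ee_rot: [0.79, 0.613, 0.0, 0.0]
wrist_force: [0.1, 0.1, 0.7]
opening: 0.106
```

The opening is 10 mm, so the tab is gripped. Lifting.

Request:
play_rows(moves=[[255,0,0,-0.002,0,0,0],[255,0,0,-0.006,0,0,0],[255,0,0,-0.012,0,0,0],[255,0,0,-0.02,0,0,0],[255,0,0,-0.03,0,0,0],[255,0,0,-0.042,0,0,0],[255,0,0,-0.055,0,0,0],[255,0,0,-0.07,0,0,0],[255,0,0,-0.085,0,0,0],[255,0,0,-0.098,0,0,0],[255,0,0,-0.108,0,0,0],[255,0,0,-0.112,0,0,0],[255,0,0,-0.112,0,0,0]])

```text
t: 17.4
tcp_pos: [0.6238, 0.0265, 0.2402]
ee_rot: [0.79, 0.613, 0.0, 0.0]
wrist_force: [-0.6, 0.5, -0.5]
opening: 0.108
```

Run:
```python
from h import *
s=r.sense(); print(s['t'],s['tcp_pos'],s['wrist_force'],s['torque'],s['opening'])
delta([.480,.315,.240],0)
a=snap('side','side7') 
cv2.imwrite('pics/p7.png',cv2.resize(cv2.cvtColor(a['img'],cv2.COLOR_RGB2BGR)[70:310,100:340],None,fx=2.4,fy=2.4,interpolation=cv2.INTER_CUBIC))
```

```text
17.4 [0.6238 0.0265 0.2402] [-0.5666  0.4598 -0.4975] [-0.008  -0.0244 -0.0036] 0.1077604278525366
t 17.4 shift [ 0.2438 -0.2109 -0.    ] turn [  0.0639   0.0027 -14.3722]
```

View pics/p7.png

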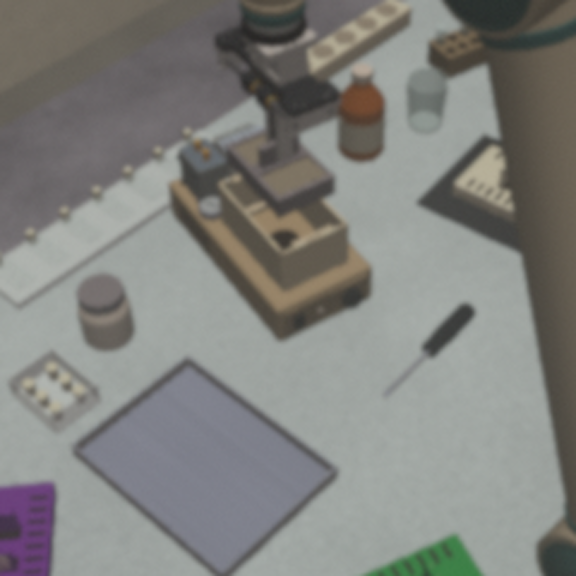

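The filter is out and level at (282,175), clear above the housing. Carrying it to the tray.

Request:
play_rows(moves=[[255,0.004,-0.0035,0,0,0,0],[255,0.011,-0.0095,0,0,0,-1],[255,0.021,-0.018,0,0,0,-2],[255,0.034,-0.0295,0,0,0,-3],[255,0.05,-0.043,0,0,0,-4],[255,0.068,-0.059,0,0,0,-5],[255,0.087,-0.075,0,0,0,-6],[255,0.106,-0.092,0,0,0,-7],[255,0.125,-0.108,0,0,0,-8],[255,0.144,-0.1245,0,0,0,-9],[255,0.163,-0.141,0,0,0,-10],[255,0.181,-0.1565,0,0,0,-11],[255,0.198,-0.171,0,0,0,-12],[255,0.213,-0.184,0,0,0,-13],[255,0.226,-0.1955,0,0,0,-13.8],[255,0.236,-0.204,0,0,0,-14.4],[255,0.242,-0.209,0,0,0,-14.4],[255,0.244,-0.211,0,0,0,-14.4],[255,0.244,-0.211,0,0,0,-14.4]])

```text
t: 19.35
tcp_pos: [0.4795, 0.3153, 0.2395]
ee_rot: [0.707, 0.707, -0.0, 0.0]
wrist_force: [-0.9, -0.6, -1.2]
opening: 0.107
```

Request:
play_rows(moves=[[255,0,0,0.005,0,0,0],[255,0,0,0.015,0,0,0],[255,0,0,0.03,0,0,0],[255,0,0,0.048,0,0,0],[255,0,0,0.066,0,0,0],[255,0,0,0.084,0,0,0],[255,0,0,0.102,0,0,0],[255,0,0,0.118,0,0,0],[255,0,0,0.13,0,0,0],[255,0,0,0.138,0,0,0],[255,0,0,0.141,0,0,0],[255,0,0,0.141,0,0,0],[255,0,0,0.141,0,0,0]])

```text
t: 20.65
tcp_pos: [0.4802, 0.3155, 0.0991]
ee_rot: [0.707, 0.707, 0.001, 0.0]
wrist_force: [0.2, 1.4, -1.4]
opening: 0.104
```

Run:
```python
from h import *
s=r.sense(); print(s['t'],s['tcp_pos'],s['wrist_force'],s['torque'],s['opening'])
delta([.480,.315,.0585],0)
a=snap('side','side8') 
cv2.imwrite('pics/p8.png',cv2.resize(cv2.cvtColor(a['img'],cv2.COLOR_RGB2BGR)[110:320,70:280],None,fx=2.7,fy=2.7,interpolation=cv2.INTER_CUBIC))
```

```text
20.65 [0.4802 0.3155 0.0991] [ 0.2172  1.4364 -1.4481] [-0.0125 -0.0736  0.0171] 0.10439348328808892
t 20.65 shift [-0.0005 -0.0002  0.0406] turn [ 0.067  -0.0291  0.0267]
```

View pics/p8.png

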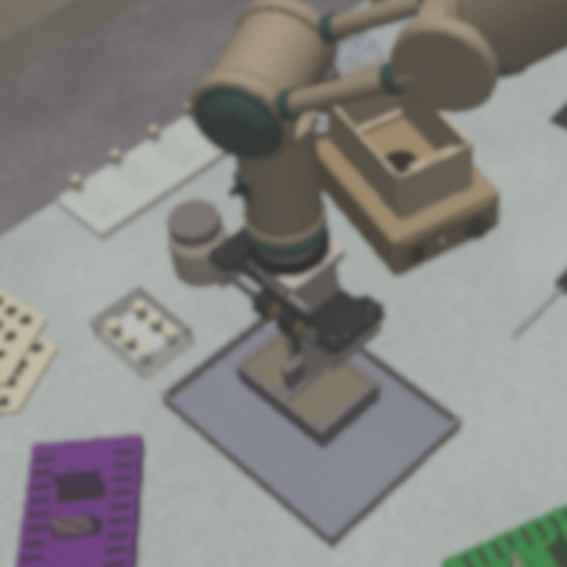

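The filter is over the tray, level and square, about 40 mm up. Lowering.

Request:
play_rows(moves=[[255,0,0,0.004,0,0,0],[255,0,0,0.012,0,0,0],[255,0,0,0.02,0,0,0],[255,0,0,0.028,0,0,0],[255,0,0,0.034,0,0,0],[255,0,0,0.037,0,0,0],[255,0,0,0.0385,0,0,0],[255,0,0,0.0395,0,0,0],[255,0,0,0.04,0,0,0],[255,0,0,0.0405,0,0,0],[255,0,0,0.0405,0,0,0]])

```text
t: 21.8
tcp_pos: [0.4799, 0.3153, 0.0586]
ee_rot: [0.707, 0.707, 0.0, 0.0]
wrist_force: [-0.1, 0.1, 1.9]
opening: 0.106
```

Request:
play_rows(moves=[[255,0,0,0.0005,0,0,0],[255,0,0,0.001,0,0,0],[255,0,0,0.001,0,0,0]])

```text
t: 22.1
tcp_pos: [0.4799, 0.3154, 0.0586]
ee_rot: [0.707, 0.707, 0.001, 0.0]
wrist_force: [-2.6, -1.6, 7.5]
opening: 0.103
```

Contact with the tray floor at 7.5 N. Releasing gently, then rising.

Request:
play_rows(moves=[[225,0,0,-0.001,0,0,0],[215,0,0,-0.001,0,0,0],[200,0,0,-0.001,0,0,0],[175,0,0,-0.001,0,0,0],[150,0,0,-0.001,0,0,0],[120,0,0,-0.001,0,0,0],[120,0,0,-0.001,0,0,0],[120,0,0,-0.001,0,0,0]])

```text
t: 22.9
tcp_pos: [0.4797, 0.3153, 0.058]
ee_rot: [0.707, 0.707, -0.0, 0.0]
wrist_force: [0.2, 1.2, -0.1]
opening: 0.529
```

Request:
play_rows(moves=[[120,0,0,-0.004,0,0,0],[120,0,0,-0.012,0,0,0],[120,0,0,-0.025,0,0,0],[120,0,0,-0.045,0,0,0],[120,0,0,-0.07,0,0,0],[120,0,0,-0.1,0,0,0],[120,0,0,-0.13,0,0,0],[120,0,0,-0.155,0,0,0],[120,0,0,-0.17,0,0,0],[120,0,0,-0.175,0,0,0],[120,0,0,-0.175,0,0,0]])

```text
t: 24.0
tcp_pos: [0.48, 0.3154, 0.2344]
ee_rot: [0.707, 0.707, 0.001, 0.0]
wrist_force: [0.4, 0.9, -0.3]
opening: 0.531
```

Run:
```python
from h import *
s=r.sense(); print(s['t'],s['tcp_pos'],s['wrist_force'],s['opening'])
a=snap('side','side9');b=snap('top','top9')
cv2.imwrite('pics/p9s.png',cv2.resize(cv2.cvtColor(a['img'],cv2.COLOR_RGB2BGR),(800,600)))
cv2.imwrite('pics/p9t.png',cv2.resize(cv2.cvtColor(b['img'],cv2.COLOR_RGB2BGR)[80:280,120:440],None,fx=2.5,fy=2.5,interpolation=cv2.INTER_CUBIC))
```

```text
24.0 [0.48   0.3154 0.2344] [ 0.4442  0.8983 -0.2975] 0.5307445270338211
```

View pics/p9s.png

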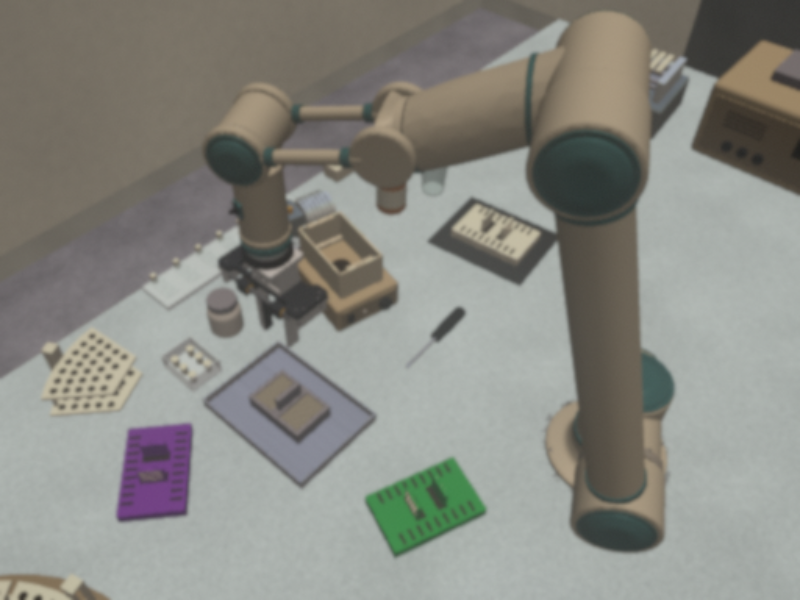

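View pics/p9t.png

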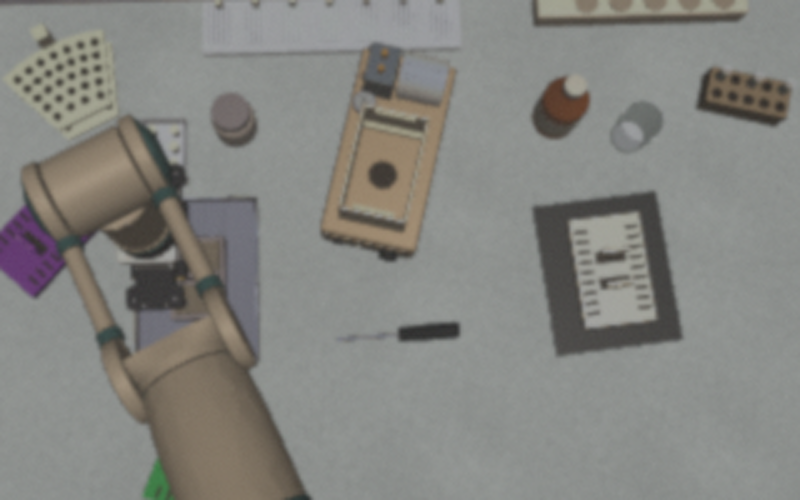

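The cover lies centred and right way up on the mat at top-view crop (612,268). In the side view the filter lies flat in the tray, tab up, at (290,403), and the other objects are where they were. I'll check heights, then hand in.

Run:
```python
from h import *
d=load('top9');W=world(d); q=W[155:225,335:400].reshape(-1,3); m=(abs(q[:,2]-.026)<.007)&(abs(q[:,0]-.4765)<.1)&(abs(q[:,1]+.327)<.07)
print('cover top',m.sum(),np.median(q[m][:,2]),cv2.minAreaRect((q[m][:,:2]*1000).astype(np.float32)))
d=load('side9');q=world(d).reshape(-1,3); b=(abs(q[:,0]-.48)<.09)&(abs(q[:,1]-.315)<.07)
for lo,hi,n in((.026,.042,'frame'),(.045,.075,'tab')):
    m=b&(q[:,2]>lo)&(q[:,2]<hi); print(n,m.sum(),np.percentile(q[m],[5,50,95],axis=0))
m=b&(q[:,2]>.026)&(q[:,2]<.042)
A=np.c_[q[m][:,:2],np.ones(m.sum())]; print('tilt',np.degrees(np.linalg.lstsq(A,q[m][:,2],rcond=None)[0][:2]))
a=load('top0')['img'].astype(int);b=load('top9')['img'].astype(int)
for n,(u,v) in dict(bottle=(346,121),beaker=(375,130),sd=(280,213),jar=(213,127)).items(): print(n,abs(a-b)[v-10:v+10,u-10:u+10].mean())
r.finish_job(); print('done',r.sense()['t'])
```

```text
cover top 1163 0.027055536448254192 ((477.1529235839844, -328.38067626953125), (171.92991638183594, 115.23947143554688), 5.626076698303223)
frame 976 [[0.4193 0.2796 0.027 ]
 [0.4705 0.3212 0.0311]
 [0.539  0.3574 0.0356]]
tab 121 [[0.4748 0.2927 0.0464]
 [0.4772 0.3195 0.0608]
 [0.4848 0.3443 0.0661]]
tilt [0.0704 0.1326]
bottle 2.125
beaker 2.465
sd 2.7025
jar 2.745833333333333
the job is handed in; nothing more can be done
the job is handed in; nothing more can be done
```

I did the whole job in the order asked and handed it in at about 24 s of the 58 s limit. I squeezed the tabs, lifted the cover off and set it on the dark mat. Then I lifted the filter out by its pull tab and set it in the steel tray. Both parts were lowered until the wrist force showed contact (about 7 N) before I let go.

My last checks, made with the gripper open and raised clear:
- **Cover:** it lies flat and right way up at about (0.477, -0.328), turned about 5.6° to match the mat. Its top is 27 mm above the bench, against 26 mm expected.
- **Filter:** it lies flat, pull tab up, at about (0.48, 0.315). The frame top is about 31–33 mm high and the tilt is about 0.1°.
- **Other things on the bench:** the bottle, beaker, jar and screwdriver look unchanged in the before and after images. I checked the cup box and the look-alikes only by eye in the final pictures; they seem unmoved, though the arm hid part of them from the top camera.

No check failed. The filter's position read about 4 mm off in y in the side camera, which was also about 4 mm off when it viewed the housing rim, so I took that as calibration error. The hand-in reports no verdict.

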